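# Load the limit-sample carrier and clamp it in the checking station

### The arm

A 7-joint arm with a two-finger parallel gripper is mounted at the origin on the work surface. World frame = base frame: x ahead of the robot, y to its left, z up, the work surface at z = 0. Lengths are in m, angles in rad, forces in N, time in s.
With the tool pointing down it reaches from about 0.425 to 0.925 m from the base axis. Payload 6.8 kg.
Tool frame: the origin (TCP) lies on the centre line of the jaws, within the pads' length; the fingertips stand 14 mm ahead of it and the grasp point (between the pads) lies 5 mm behind it (bot.finger_overhang is the distance from the TCP to the fingertips, in m); z points along the fingers, y is the line along which they close (so a half turn about z gives the same grasp; the last joint's range is limited). The gripper opens to 85 mm and grips with 20 to 120 N. Pads are 22 mm wide; open, the fingers measure 114 mm over their backs; the gripper's body (76 mm by 85 mm) begins 54 mm behind the grasp point. The pads swing forward as they close: fully open they stand 13 mm farther back than shut.
Start: joints at [-1.313, 0.477, 0.022, 1.555, -0.011, 1.109, -0.083], TCP at [0.241, 0.63, 0.245] pointing down, gripper open.
Joint ranges: [-2.96, 2.96], [-0.34, 2.1], [-1.41, 1.46], [0.24, 2.44], [-1.37, 4.51], [0.17, 1.92], [-2.96, 2.96]. Speed limits (rad/s): [2.39, 2.39, 3.14, 3.14, 3.14, 3.14, 3.14].

### API

Orientations are given as a unit quaternion [w, x, y, z].
In Python, from station import bot gives the robot as it stands.
- The arm moves only by the shell command python3 -m inch 'ROWS' [OPENING] [FORCE]. ROWS is JSON, a list of rows, each a list of 4 numbers: the shift along the tool's x, y, z in m, then the turn about the tool's z in degrees. A call has 1 to 12 rows; each row shifts and turns the commanded pose from where the row before left it, along the tool's axes as they then stand; what a row does not reach is not made up. A row lasts 1/10 s, in which the tool goes at most 50 mm and 8.59 degrees, less where a joint would pass 70% of its speed; a pose out of reach is approached as far as the arm can. A call is refused whole if a number of a shift passes 0.05 or a number of a turn 8.59, either way. A call with a gripper value outside its range is refused whole. OPENING is the finger opening in m, from 0 to 0.0854, set as the call begins (- or left out, the last holds). The fingers move at their own pace and stop on an object; FORCE is the grip in N (left out, the last holds). Time passes only in rows, so rows that do not move let the fingers close. It gives the time, the measured TCP pose, the force, the opening and the grip force at its end, in the units of the state.
- bot.get_obs(): the state, without advancing time (a new reading comes with each control period).
- bot.read_camera(name): name is "scene" or "top" or "wrist"; returns a dict with "color" (400x640x3 uint8, red, green, blue), "mtx" (3x3 intrinsics, pixels), "world_from_camera" (4x4, takes a point from camera to world coordinates); the wrist camera has in their place "hand_eye" (4x4, takes a point from camera to tool coordinates, whose origin is the TCP and whose axes are the flange's). Camera axes: x right, y up, looking along -z (the intrinsics and any distortion apply to the point x, -y, -z); pixel columns grow to the right and rows downward; lengths in m; the calibration is good to about 2 mm. A picture is of the moment at which its call begins: read the wrist's pose just before it. There is no depth.
- bot.hand_in(): hands the job in; it is judged then, once.
The state is a dict: "t": time; "q": joint angles; "joint_vel": joint speeds; "joint_torque": joint torques, N m; "eef_pos": TCP position; "tool_rot": TCP orientation; "contact_force": force on the tool from outside, world axes, zero at the start; "torque": the same for the moment, N m; "gripper_width": opening from 0.0 (shut) to 1.0 (fully open); "grasp_force": force on a finger pad.
Only numpy, scipy, OpenCV 4.12 (cv2) and the standard library are available. Lean on these libraries where they do the work, as an engineer would, in place of code of your own. Each camera call takes 0.05 s, during which the arm holds its last target. There are 200 camera calls.

### The job

Get the limit samples ready for checking: stand or lay every hex-collared sample bush that is on the bench in the aluminium carrier, and wind the star handle anticlockwise until it stops so the hook jaw is fully raised. Then slide the loaded carrier along the bench, never lifting it, into the yellow-cornered nest, square and against the two stops, and only then wind the star handle fully clockwise until it stops so the jaw hooks over the carrier's edge. Leave the bushes in the carrier and do not disturb the other gauges lying about.

Things in the scene. Friction and masses are not known exactly. Their poses are not given: they have to be found in the camera images.
- station: Fixed clamping station. Origin: centre of the nest, which is bare bench (z = 0) in four yellow corner marks round 200 (x) by 102 (y) mm. The carrier comes in from the open +y side. Column at (0, -165) mm, 64 x 60 mm, 94 mm high, bears the star handle. A 6 mm base plate covers x -92..92, y -270..-70 mm.
- stops (a point): Midway between the nest's two steel stops, on the bench at their faces: (0, -50, 0) mm in the station's frame. The stops are 16 mm high, at x = -90..-30 and 30..90 mm; a carrier against them has its centre at about y = -1 mm.
- roof (a point): Centre of the top of a flat green roof over the star handle's outer (-y) half, (0, -219, 153) mm in the station's frame: x -95..95, y -261..-177 mm, underside 147 mm high, on two thin posts at x = -85 and 85, y = -250 mm. The star handle's half towards the nest (+y) is open from above.
- hub (a point): Centre of the star handle, on its upright axis at the spokes' mid height: (0, -165, 115) mm from the station's origin. Steel hub 40 mm across (95 to 131 mm high), four level spokes 90 degrees apart, 10 mm thick, ending in black balls 20 mm across centred 80 mm from the axis.
- star (a joint): Star handle's angle, 0 to 5.5 rad, growing clockwise seen from above; stops at both ends. Spokes lie at -joint + k x 90 degrees from the station's +x (anticlockwise positive). Friction about 0.15 N m; stays where left. The jaw sinks 3 mm per rad: 0 = fully raised, 5.5 = fully down. Starts at 4.0 to 5.3.
- jaw_lip (a point): Lower edge of the hook jaw's lip. The jaw is a bar 24 mm wide from the column over the middle of the nest's -y edge; its lip (y = -38..-30 mm) hangs 7 mm below the bar. Lip edge 31 mm high at star 0, 14.5 mm at 5.5: it must pass over the carrier's 22 mm wall. Wound down, it hangs inside the wall and the bar bears on the wall's top.
- carrier: Loose aluminium tray, about 0.5 kg, 192 (x) by 98 (y) mm, walls 3 mm thick, 22 mm high, floor 3 mm. In its middle an upright black handle block, 30 (x) by 14 (y) mm, top 78 mm high. Origin: centre of the underside. Room for two bushes each side of the handle, e.g. x = -72, -36, 36, 72 mm, y = 0. Starts between two yellow lines, long side roughly along x.
- bush1: A sample bush: steel, hexagonal collar 28 mm across flats (32 over corners), 10 mm high, and above it a round barrel 22 mm in diameter; 42 mm tall in all, 80 g. Origin: centre of the collar's underside, z along the barrel. Upright at the start. Two to four of the five are present.
- bush2: A sample bush: steel, hexagonal collar 28 mm across flats (32 over corners), 10 mm high, and above it a round barrel 22 mm in diameter; 42 mm tall in all, 80 g. Origin: centre of the collar's underside, z along the barrel. Upright at the start. Two to four of the five are present.
- bush3: A sample bush: steel, hexagonal collar 28 mm across flats (32 over corners), 10 mm high, and above it a round barrel 22 mm in diameter; 42 mm tall in all, 80 g. Origin: centre of the collar's underside, z along the barrel. Upright at the start. Two to four of the five are present.
- bush4: A sample bush: steel, hexagonal collar 28 mm across flats (32 over corners), 10 mm high, and above it a round barrel 22 mm in diameter; 42 mm tall in all, 80 g. Origin: centre of the collar's underside, z along the barrel. Upright at the start. Two to four of the five are present.
- bush5: A sample bush: steel, hexagonal collar 28 mm across flats (32 over corners), 10 mm high, and above it a round barrel 22 mm in diameter; 42 mm tall in all, 80 g. Origin: centre of the collar's underside, z along the barrel. Upright at the start. Two to four of the five are present.
- gauge_stand: Bystander: loose wooden block 70 x 140 x 25 mm with four upright steel pins up to 90 mm high. Origin under its centre.
- plug_gauge: Bystander: plug gauge lying on the bench, 140 mm long along its x, 20 mm thick, black handle, steel ends.
- parallel_block: Bystander: dark steel block 40 x 90 x 30 mm lying on the bench.

How it is judged:
On the way, in this order (a step that is already met when the one before it is completed fails the run):
1. every bush present is in the carrier and the star handle is wound anticlockwise to its stop, jaw raised (x of bush1 in the frame of carrier between -0.094 and 0.094 m and y of bush1 in the frame of carrier between -0.047 and 0.047 m and z of bush1 in the frame of carrier between -0.002 and 0.026 m and x of bush2 in the frame of carrier between -0.094 and 0.094 m and y of bush2 in the frame of carrier between -0.047 and 0.047 m and z of bush2 in the frame of carrier between -0.002 and 0.026 m and x of bush3 in the frame of carrier between -0.094 and 0.094 m and y of bush3 in the frame of carrier between -0.047 and 0.047 m and z of bush3 in the frame of carrier between -0.002 and 0.026 m and x of bush4 in the frame of carrier between -0.094 and 0.094 m and y of bush4 in the frame of carrier between -0.047 and 0.047 m and z of bush4 in the frame of carrier between -0.002 and 0.026 m and x of bush5 in the frame of carrier between -0.094 and 0.094 m and y of bush5 in the frame of carrier between -0.047 and 0.047 m and z of bush5 in the frame of carrier between -0.002 and 0.026 m and value of joint star below 0.4 rad), for 0.2 s.
2. the loaded carrier is at rest in the nest, square and against the stops, with the jaw still raised (x of bush1 in the frame of carrier between -0.094 and 0.094 m and y of bush1 in the frame of carrier between -0.047 and 0.047 m and z of bush1 in the frame of carrier between -0.002 and 0.026 m and x of bush2 in the frame of carrier between -0.094 and 0.094 m and y of bush2 in the frame of carrier between -0.047 and 0.047 m and z of bush2 in the frame of carrier between -0.002 and 0.026 m and x of bush3 in the frame of carrier between -0.094 and 0.094 m and y of bush3 in the frame of carrier between -0.047 and 0.047 m and z of bush3 in the frame of carrier between -0.002 and 0.026 m and x of bush4 in the frame of carrier between -0.094 and 0.094 m and y of bush4 in the frame of carrier between -0.047 and 0.047 m and z of bush4 in the frame of carrier between -0.002 and 0.026 m and x of bush5 in the frame of carrier between -0.094 and 0.094 m and y of bush5 in the frame of carrier between -0.047 and 0.047 m and z of bush5 in the frame of carrier between -0.002 and 0.026 m and x of carrier in the frame of station between -0.015 and 0.015 m and y of carrier in the frame of station between -0.007 and 0.007 m and angle between the x axis of carrier and the x axis of station, either way round below 0.1 rad and height (world z) of carrier below 0.004 m and linear speed of carrier below 0.02 m/s and value of joint star below 1 rad), for 0.2 s.
3. the star handle is wound clockwise to its stop, with the loaded carrier in the nest (x of bush1 in the frame of carrier between -0.094 and 0.094 m and y of bush1 in the frame of carrier between -0.047 and 0.047 m and z of bush1 in the frame of carrier between -0.002 and 0.026 m and x of bush2 in the frame of carrier between -0.094 and 0.094 m and y of bush2 in the frame of carrier between -0.047 and 0.047 m and z of bush2 in the frame of carrier between -0.002 and 0.026 m and x of bush3 in the frame of carrier between -0.094 and 0.094 m and y of bush3 in the frame of carrier between -0.047 and 0.047 m and z of bush3 in the frame of carrier between -0.002 and 0.026 m and x of bush4 in the frame of carrier between -0.094 and 0.094 m and y of bush4 in the frame of carrier between -0.047 and 0.047 m and z of bush4 in the frame of carrier between -0.002 and 0.026 m and x of bush5 in the frame of carrier between -0.094 and 0.094 m and y of bush5 in the frame of carrier between -0.047 and 0.047 m and z of bush5 in the frame of carrier between -0.002 and 0.026 m and x of carrier in the frame of station between -0.015 and 0.015 m and y of carrier in the frame of station between -0.007 and 0.007 m and angle between the x axis of carrier and the x axis of station, either way round below 0.1 rad and height (world z) of carrier below 0.004 m and value of joint star above 5.2 rad), for 0.2 s.
At the end, for the whole second after the job is handed in: Every bush present lies inside the carrier's walls on its floor; the carrier is flat in the nest at rest, its centre within 15 mm along the station's x and 7 mm along y of the nest's centre and within 0.10 rad of square; the star handle reads over 5.2 rad (jaw down over the carrier's edge) (all of step 3 and linear speed of carrier below 0.02 m/s); the robot touches nothing.
It fails at once if the carrier is lifted off the bench (over 10 mm) (height (world z) of carrier above 0.01 m).
It fails at once if the carrier is tipped (angle between carrier's own z axis and vertical above 0.25 rad).
It fails at once if a bystander is moved more than 30 mm (distance of any of gauge_stand, plug_gauge, parallel_block from where it was at the start of the episode above 0.03 m).
Of bush1, bush2, bush3, bush4, bush5 only 2 to 4 are there at a start; the rules pass over those that are not, and their reading is None.
At some moment in a run one of bush1, bush2, bush3, bush4, bush5 may be knocked a few centimetres aside while the robot is not near it.
Once in a run the grip may slacken for a moment while it holds something.
It also fails if it takes over 210 s, if anything falls off the work surface, if the arm or the gripper's body presses on something with over 40 N, if the wrist force passes 120 N, or if a joint passes its speed limit or range.

## Working session

There is one attempt and no reset: what is moved stays moved. The work goes in short steps, Python scripts to look and compute and a shell command to move; the robot and the scene stay as the last step left them, time stands still between calls to the robot, and variables do not carry over. Pictures are saved under pics/ and viewed, at most 14 in all, crops included, and the job is handed in when it is done.

```bash
ls; mkdir -p pics; python3 - <<'E'
from station import bot
import cv2,json
o=bot.get_obs(); print({k:o[k] for k in ('t','eef_pos','tool_rot','gripper_width')})
for n in('top','scene'):
    c=bot.read_camera(n); cv2.imwrite(f'pics/{n}0.png',c['color'][...,::-1]); print(n,c['mtx'].tolist(),c['world_from_camera'].round(4).tolist(),[k for k in c])
E
```

```text
pics
{'t': 0.0, 'eef_pos': array([0.24125268, 0.62980955, 0.24433314]), 'tool_rot': array([-9.97842956e-05,  1.81888245e-01,  9.83318786e-01, -9.05927040e-04]), 'gripper_width': 1.0010026067398947}
top [[385.1085168304015, 0.0, 320.1371725340084], [0.0, 385.1085168304015, 203.09558880472412], [0.0, 0.0, 1.0]] [[-0.0163, 0.9966, -0.0807, 0.4797], [-0.9996, -0.0181, -0.0213, -0.0213], [-0.0227, 0.0803, 0.9965, 1.1082], [0.0, 0.0, 0.0, 1.0]] ['color', 'mtx', 'world_from_camera']
scene [[453.2327888440683, 0.0, 316.4589748386056], [0.0, 453.2327888440683, 199.70374439779164], [0.0, 0.0, 1.0]] [[-0.7695, -0.5177, 0.374, 0.9656], [0.6385, -0.6343, 0.4358, 0.4975], [0.0116, 0.5742, 0.8187, 1.0325], [0.0, 0.0, 0.0, 1.0]] ['color', 'mtx', 'world_from_camera']
```

View pics/top0.png

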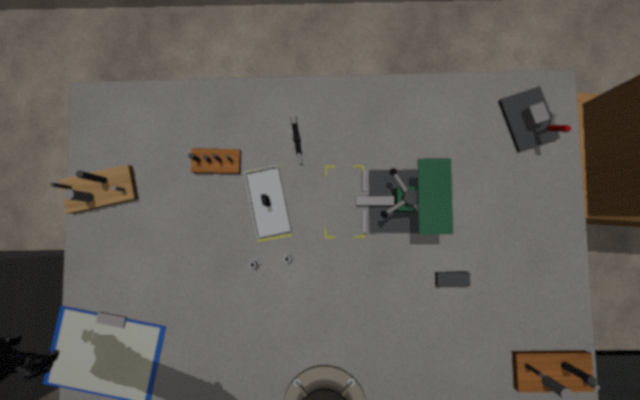

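View pics/scene0.png

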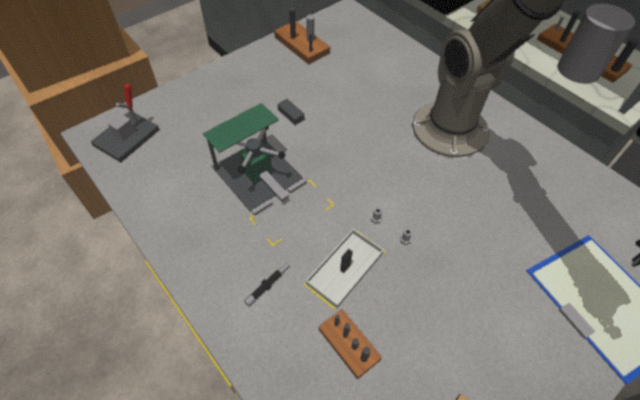

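The top view (x up, y left) shows two bushes at about (253,265) and (288,259), the carrier at (268,203), the nest at about (345,202) and the star centre near (407,198). I'll enlarge both views to check for more bushes.

```bash
cat > h.py <<'E'
from station import bot
import numpy as np,cv2
from scipy.spatial.transform import Rotation as R
def ray(c,uv,z):
    T=c['world_from_camera']; K=c['mtx']
    d=np.array([(uv[0]-K[0,2])/K[0,0],-(uv[1]-K[1,2])/K[1,1],-1.]); d=T[:3,:3]@d; o=T[:3,3]
    return (o+d*(z-o[2])/d[2])[:2]
def proj(c,p):
    T=c['world_from_camera']; K=c['mtx']; q=T[:3,:3].T@(np.array(p)-T[:3,3]); return K[0,0]*q[0]/-q[2]+K[0,2],K[1,1]*-q[1]/-q[2]+K[1,2]
def pose():
    o=bot.get_obs(); w=o['tool_rot']; return o['eef_pos'],R.from_quat(np.r_[w[1:],w[0]]).as_matrix(),o
def wrist():
    p,r,o=pose(); c=bot.read_camera('wrist'); T=np.eye(4); T[:3,:3]=r; T[:3,3]=p; c['world_from_camera']=T@c['hand_eye']; return c
def rel(target,yaw=None):
    "shift in tool axes to world target; yaw = direction (deg) wanted for the tool's y axis (mod 180)"
    p,r,o=pose(); s=r.T@(np.array(target)-p); a=np.degrees(np.arctan2(r[1,1],r[0,1]))
    t=None if yaw is None else -((yaw-a+90)%180-90)
    print('tcp',p.round(4),'ydir',a.round(1),'shift',s.round(4),'turn',t)
E
python3 - <<'E'
from h import *
c=bot.read_camera('top'); s=bot.read_camera('scene')
a=cv2.cvtColor(c['color'],cv2.COLOR_RGB2BGR); b=cv2.cvtColor(s['color'],cv2.COLOR_RGB2BGR)
cv2.imwrite('pics/a.png',cv2.resize(a[130:300,180:460],None,fx=2.8,fy=2.8,interpolation=3))
cv2.imwrite('pics/b.png',cv2.resize(b[80:380,200:460],None,fx=2,fy=2,interpolation=3))
h=cv2.cvtColor(a,cv2.COLOR_BGR2HSV)
y=cv2.inRange(h,(22,90,90),(38,255,255)); n,l,st,ce=cv2.connectedComponentsWithStats(y)
for i in range(1,n):
    if st[i,4]>8: print('yel',st[i],ray(c,ce[i],0).round(4))
w=cv2.inRange(a,(150,150,150),(255,255,255)); n,l,st,ce=cv2.connectedComponentsWithStats(w)
for i in range(1,n):
    if st[i,4]>5: print('wh',st[i],ray(c,ce[i],0.02).round(4))
for uv,z in(((393,171),.115),((386,213),.115),((407,198),.131),((253,265),.04),((288,259),.04)): print(uv,ray(c,uv,z).round(4))
E
```

```text
yel [325 166  10   9  28] [ 0.6696 -0.0195]
yel [354 166  10   3  13] [ 0.6743 -0.1129]
yel [325 228  10  10  34] [ 0.4792 -0.0178]
yel [258 234  33   7  64] [0.4735 0.1374]
yel [355 234  10   4  22] [ 0.4725 -0.1094]
(393, 171) [ 0.6403 -0.1905]
(386, 213) [ 0.5315 -0.1692]
(407, 198) [ 0.5678 -0.221 ]
(253, 265) [0.3983 0.1895]
(288, 259) [0.4133 0.0926]
```

View pics/a.png

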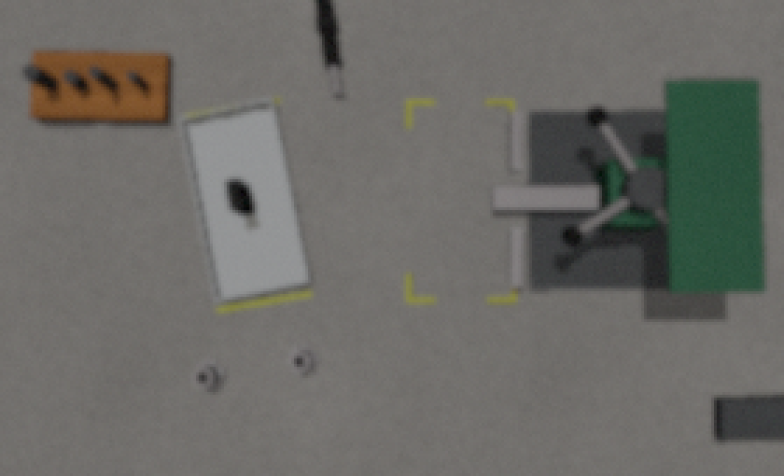

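View pics/b.png

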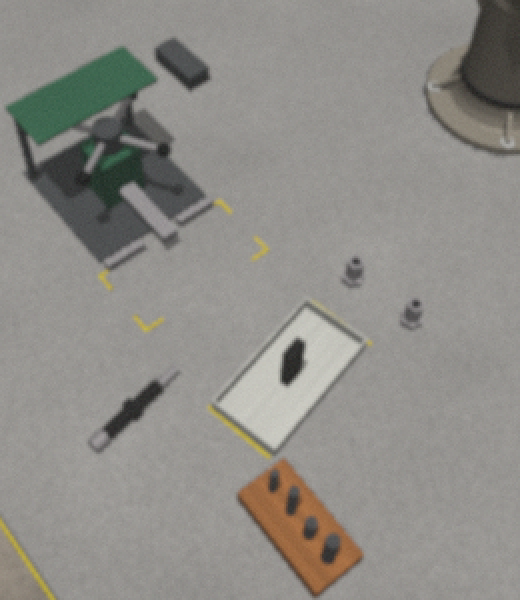

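Only two bushes are present: crop pixels (207,376) and (303,361). The carrier corners are at about (183,121), (275,103), (312,286) and (220,300), and the star spokes point to the balls at (597,117) and (571,235).

```bash
python3 - <<'E'
from h import *
c=bot.read_camera('top')
f=lambda x,y,z: ray(c,(180+(x+.5)/2.8-.5,130+(y+.5)/2.8-.5),z).round(4)
N=np.array([f(*p,0) for p in((407,100),(407,302),(517,302),(517,100))]); print('nest',N.tolist(),N.mean(0))
N=np.array([f(*p,.022) for p in((183,121),(275,103),(312,286),(220,300))]); print('car',N.tolist(),N.mean(0), np.linalg.norm(np.diff(N,axis=0),axis=1))
print([np.degrees(np.arctan2(*(a-b)[::-1])) for a,b in((N[0],N[3]),(N[1],N[2]))])
print('handle',f(236,184,.078),'balls',f(597,117,.115),f(571,235,.115),'hub',f(645,187,.131),'bush',f(205,377,.042),f(303,360,.042),'jaw end',f(493,185,.04),f(493,209,.04))
s=bot.read_camera('scene')
g=lambda x,y,z: ray(s,(200+x/2-.25,80+y/2-.25),z).round(4)
print('scene bush',g(354,262,.042),g(415,304,.042),'handle',g(298,345,.078))
w=wrist(); cv2.imwrite('pics/w0.png',w['color'][...,::-1])
for p in((.40,.19,.03),(.41,.09,.03)): print(proj(w,p))
rel((.4,.19,.15),0); rel((.41,.09,.15),0)
E
```

```text
nest [[0.6793, -0.0137], [0.4702, -0.0101], [0.4684, -0.1224], [0.677, -0.1277]] [ 0.573725 -0.068475]
car [[0.6583, 0.2153], [0.675, 0.121], [0.488, 0.085], [0.4755, 0.178]] [0.5742   0.149825] [0.09576732 0.19043372 0.09383629]
[np.float64(11.532778385113708), np.float64(10.896890755325494)]
handle [0.5868 0.1519] balls [ 0.6391 -0.1902] [ 0.5301 -0.163 ] hub [ 0.5716 -0.2288] bush [0.4003 0.1894] [0.4155 0.0927] jaw end [ 0.585  -0.0979] [ 0.561  -0.0974]
scene bush [0.4129 0.0978] [0.3974 0.1935] handle [0.5676 0.1556]
(np.float64(48.22312602639005), np.float64(397.5895936591665))
(np.float64(-9.60498410410031), np.float64(423.01115824283875))
tcp [0.2414 0.6302 0.245 ] ydir 69.0 shift [-0.3055 -0.3543  0.0952] turn 69.03872132045213
tcp [0.2414 0.6302 0.245 ] ydir 69.0 shift [-0.3507 -0.4441  0.0953] turn 69.03872132045213
```

```bash
python3 -m inch '[[0,0,0,-7],[0,0,0,-7],[0,0,0,-7]]' 0.06 50; python3 -c "
from h import *
rel((.40,.19,.13),90)"
```

```text
t: 0.65
eef_pos: [0.2414, 0.6303, 0.2453]
tool_rot: [0.0, -0.003, 1.0, -0.0]
contact_force: [-0.8, 0.1, -0.0]
gripper_width: 0.702
grasp_force: 0.0
tcp [0.2414 0.6303 0.2453] ydir 90.3 shift [-0.156  -0.4412  0.1153] turn 0.33249993122447563
```

```bash
python3 -m inch '[[-0.0142,-0.04,0.01,0],[-0.0142,-0.04,0.01,0],[-0.0142,-0.04,0.01,0],[-0.0142,-0.04,0.01,0],[-0.0142,-0.04,0.01,0],[-0.0142,-0.04,0.01,0],[-0.0142,-0.04,0.01,0],[-0.0142,-0.04,0.01,0],[-0.0142,-0.04,0.01,0],[-0.0142,-0.04,0.01,0],[-0.0142,-0.04,0.01,0],[0,0,0,0]]'; python3 - <<'E'
from h import *
w=wrist(); cv2.imwrite('pics/w1.png',w['color'][...,::-1])
for p in((.40,.19,.042),(.413,.095,.042)): print(proj(w,p))
E
```

```text
t: 1.85
eef_pos: [0.3986, 0.1844, 0.1343]
tool_rot: [-0.001, 0.004, 1.0, -0.002]
contact_force: [-0.1, 0.3, 0.2]
gripper_width: 0.7
grasp_force: 0.0
(np.float64(327.55549144276426), np.float64(214.4045147028332))
(np.float64(191.97085581262542), np.float64(232.73851158397403))
```

View pics/w1.png

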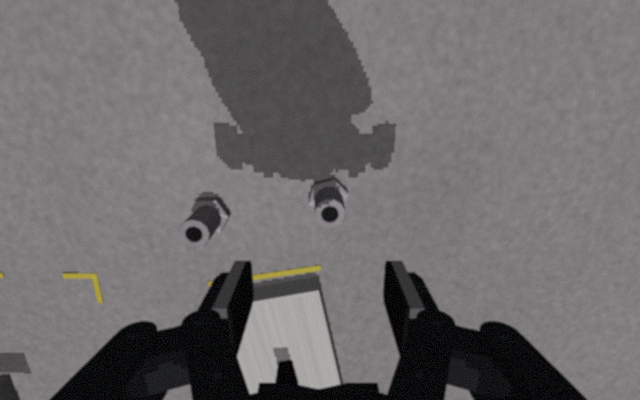

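The wrist view shows the bush tops at (330,213) and (194,233), within about 3 px of prediction.

```bash
python3 - <<'E'
from h import *
w=wrist(); a=ray(w,(330,213),.042); b=ray(w,(195,233),.042); print(a,b); rel((*a,.03),90); rel((*b,.03),90)
E
```

```text
[0.39902621 0.19507279] [0.41348355 0.10034335]
tcp [0.3982 0.1897 0.1353] ydir 89.9 shift [-0.0008  0.0053  0.1053] turn -0.11313011992993438
tcp [0.3982 0.1897 0.1353] ydir 89.9 shift [-0.0154 -0.0894  0.1053] turn -0.11313011992993438
```

```bash
python3 -m inch '[[-0.0005,0.002,0.025,0],[0,0,0.03,0],[0,0,0.03,0],[0,0,0.018,0],[0,0,0,0],[0,0,0,0]]'; python3 -m inch '[[0,0,0,0],[0,0,0,0],[0,0,0,0],[0,0,0,0],[0,0,0,0]]' 0.0 50
```

```text
t: 2.55
eef_pos: [0.3984, 0.1938, 0.0327]
tool_rot: [-0.0, -0.001, 1.0, 0.0]
contact_force: [-0.2, -0.2, -0.0]
gripper_width: 0.699
grasp_force: 0.0
t: 3.05
eef_pos: [0.3991, 0.193, 0.0334]
tool_rot: [0.001, -0.0, 1.0, 0.001]
contact_force: [-0.9, 0.4, 8.4]
gripper_width: 0.24
grasp_force: 48.5
```

```bash
python3 -m inch '[[0,0,-0.025,0],[0,0,-0.03,0],[-0.0275,-0.014,0,0],[-0.0275,-0.014,0,0],[-0.0275,-0.014,0,0],[-0.0275,-0.014,0,0],[0,0,0,0],[0,0,0,0],[0,0,0,0]]';  python3 - <<'E'
from h import *
w=wrist(); cv2.imwrite('pics/w2.png',w['color'][...,::-1]); print(pose()[0])
for p in((.509,.137,.003),(.574,.15,.078)): print(proj(w,p))
E
```

```text
t: 3.95
eef_pos: [0.5074, 0.137, 0.0873]
tool_rot: [-0.001, -0.001, 1.0, 0.0]
contact_force: [-0.4, 0.0, -0.9]
gripper_width: 0.237
grasp_force: 49.1
[0.50734784 0.13720663 0.08725947]
(np.float64(318.86117624360236), np.float64(219.113385514483))
(np.float64(344.1887976909642), np.float64(388.7260520355726))
```

View pics/w2.png

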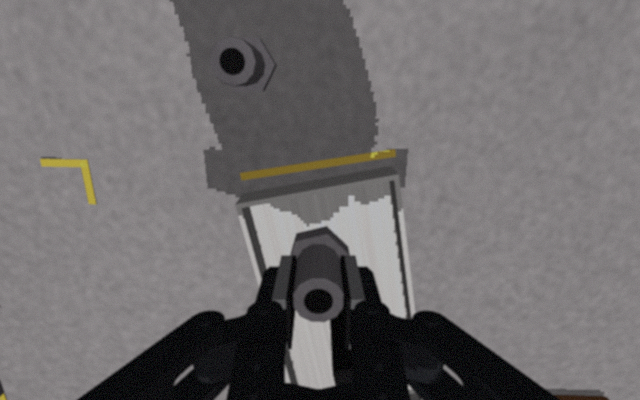

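The bush is held centred over the carrier's near end (318,250), and the second bush is undisturbed at (232,62). Lowering.

```bash
python3 -m inch '[[0,0,0.02,0],[0,0,0.02,0],[0,0,0.0095,0],[0,0,0,0],[0,0,0,0],[0,0,0,0]]'; python3 -m inch '[[0,0,0,0],[0,0,0,0],[0,0,0,0],[0,0,-0.03,0],[0,0,-0.04,0],[0,0,-0.02,0],[0,0,0,0],[0,0,0,0]]' 0.04; python3 - <<'E'
from h import *
w=wrist(); cv2.imwrite('pics/w3.png',w['color'][...,::-1]); print(pose()[0])
rel((.4135,.0971,.13),90);print(proj(w,(.509,.137,.045)),proj(w,(.4135,.0971,.042)))
E
```

```text
t: 4.6
eef_pos: [0.5089, 0.1368, 0.0385]
tool_rot: [0.001, -0.0, 1.0, 0.0]
contact_force: [0.5, 0.1, -0.7]
gripper_width: 0.237
grasp_force: 50.7
t: 5.4
eef_pos: [0.5085, 0.1366, 0.128]
tool_rot: [0.0, -0.0, 1.0, 0.0]
contact_force: [-0.5, -0.3, -0.5]
gripper_width: 0.469
grasp_force: 0.0
[0.50790662 0.13640193 0.12719085]
tcp [0.5079 0.1364 0.1272] ydir 90.0 shift [ 0.0944 -0.0392 -0.0027] turn 0.04384302177184907
(np.float64(319.507331181138), np.float64(218.0022124731787)) (np.float64(250.67479027615542), np.float64(62.45626923824091))
```

View pics/w3.png

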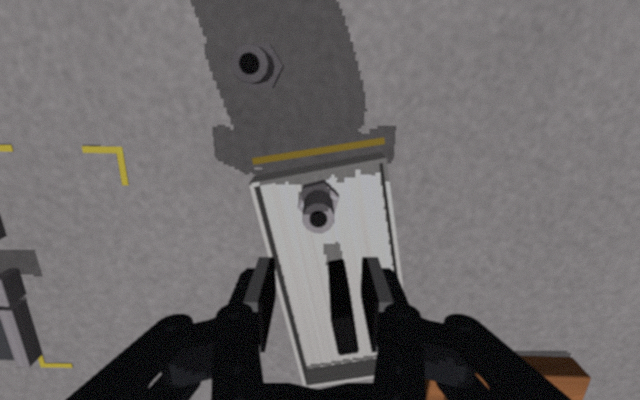

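Bush one stands on the carrier floor at (318,215). Bush two is at (249,62), as expected.

```bash
python3 -m inch '[[0.032,-0.013,0,0],[0.032,-0.013,0,0],[0.031,-0.013,0,0],[0,0,0.03,0],[0,0,0.03,0],[0,0,0.02,0],[0,0,0.014,0],[0,0,0,0],[0,0,0,0]]' 0.055; python3 -m inch '[[0,0,0,0],[0,0,0,0],[0,0,0,0],[0,0,0,0],[0,0,0,0]]' 0.0 50
```

```text
t: 6.35
eef_pos: [0.4128, 0.0972, 0.0332]
tool_rot: [-0.001, -0.0, 1.0, -0.0]
contact_force: [0.1, 0.4, -0.8]
gripper_width: 0.647
grasp_force: 0.0
t: 6.85
eef_pos: [0.414, 0.0976, 0.0345]
tool_rot: [0.001, -0.0, 1.0, 0.0]
contact_force: [-0.8, -0.9, 6.4]
gripper_width: 0.236
grasp_force: 48.7
```

```bash
python3 -m inch '[[0,0,-0.035,0],[0,0,-0.035,0],[0,0,-0.036,0],[-0.045,0.013,0,0],[-0.045,0.013,0,0],[-0.045,0.013,0,0],[-0.045,0.013,0,0],[-0.045,0.013,0,0],[0,0,0,0],[0,0,0,0],[0,0,0,0]]';  python3 - <<'E'
from h import *
w=wrist(); cv2.imwrite('pics/w4.png',w['color'][...,::-1]); print(pose()[0])
rel((.639,.163,.0385),90)
for p in((.574,.15,.078),(.639,.163,.003)): print(proj(w,p))
E
```

```text
t: 7.95
eef_pos: [0.6371, 0.162, 0.1395]
tool_rot: [-0.001, -0.0, 1.0, -0.0]
contact_force: [-0.5, -0.3, -0.8]
gripper_width: 0.233
grasp_force: 49.1
[0.63704874 0.16206249 0.1397219 ]
tcp [0.637  0.1621 0.1397] ydir 90.0 shift [-0.0021  0.001   0.1012] turn 0.031463488698648234
(np.float64(297.0113385739352), np.float64(123.73625968297496))
(np.float64(319.9700656756441), np.float64(195.56058053196716))
```

View pics/w4.png

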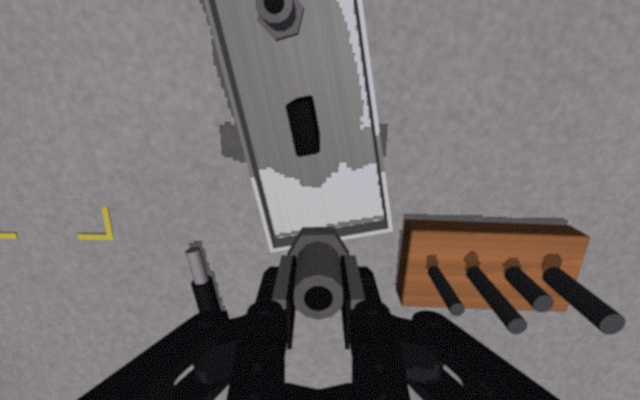

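The held bush is over the carrier's far end; the handle block is at (303,125) and the gauge stand at right stays clear. Lowering.

```bash
python3 -m inch '[[0,0.001,0.03,0],[0,0,0.03,0],[0,0,0.03,0],[0,0,0.012,0],[0,0,0,0],[0,0,0,0],[0,0,0,0]]'; python3 -m inch '[[0,0,0,0],[0,0,0,0],[0,0,0,0],[0,0,-0.04,0],[0,0,-0.05,0],[0,0,-0.05,0],[0,0,-0.01,0],[0,0,0,0],[0,0,0,0],[0,0,0,0]]' 0.04; python3 - <<'E'
from h import *
w=wrist(); cv2.imwrite('pics/w5.png',w['color'][...,::-1]); print(pose()[0])
c=bot.read_camera('top'); cv2.imwrite('pics/t5.png',c['color'][...,::-1])
a=cv2.vconcat([cv2.resize(w['color'],(480,300)),cv2.resize(c['color'][130:300,180:460],(480,291),interpolation=3)]);cv2.imwrite('pics/m5.png',a[...,::-1])
E
```

```text
t: 8.7
eef_pos: [0.6386, 0.1636, 0.0387]
tool_rot: [0.0, -0.0, 1.0, 0.0]
contact_force: [-0.7, 0.2, -1.2]
gripper_width: 0.235
grasp_force: 50.9
t: 9.7
eef_pos: [0.6371, 0.1634, 0.1854]
tool_rot: [-0.002, -0.0, 1.0, -0.001]
contact_force: [-0.5, 0.9, -0.5]
gripper_width: 0.471
grasp_force: 0.0
[0.63718145 0.16332772 0.18542551]
```

View pics/m5.png

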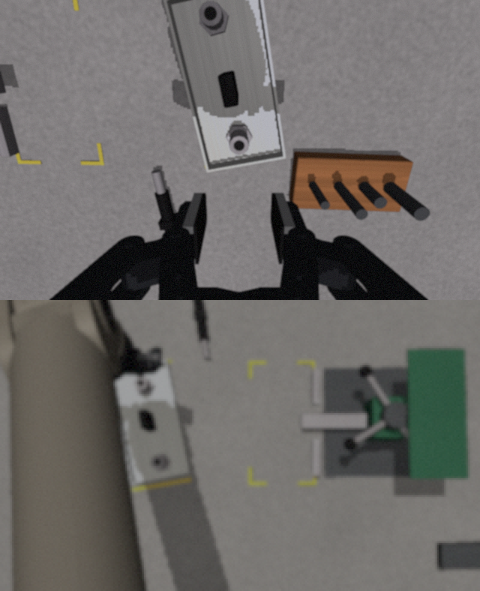

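Both bushes stand in the carrier (strip top: (210,15) and (238,142)). Next is the star: from the balls, the spokes lie at about 32° and 122°, so the joint reads about 4.15. I'll push with closed fingers on an arc.

```bash
python3 -m inch '[[0.0078,-0.038,0,0],[0.0078,-0.038,0,0],[0.0078,-0.038,0,0],[0.0078,-0.038,0,0],[0.0078,-0.038,0,0],[0.0078,-0.038,0,0],[0.0078,-0.038,0,0],[0.0078,-0.038,0,0],[0.0078,-0.038,0,0],[0,0,0,0],[0,0,0,0]]' 0; python3 -m inch '[[0,0,0,-8],[0,0,0,-8],[0,0,0,-8],[0,0,0,-8],[0,0,0,0],[0,0,0,0]]'; cat >> h.py <<'E'
HUB=np.array([.573,-.2335])
def star(phi,d,r=.05,z=.119):
    a=np.radians(phi); y=np.array([np.cos(a),np.sin(a)]); x=np.array([-y[1],y[0]]); t=HUB+r*y-d*x
    rel((*t,z),phi)
E
python3 - <<'E'
from h import *
print(pose()[2]['q'].round(2)); star(122,.024)
w=wrist(); cv2.imwrite('pics/w6.png',w['color'][...,::-1])
print(proj(w,(*HUB,.131)),[proj(w,(HUB[0]+.08*np.cos(np.radians(a)),HUB[1]+.08*np.sin(np.radians(a)),.115)) for a in(32,122)])
E
```

```text
t: 10.9
eef_pos: [0.5677, -0.1795, 0.1869]
tool_rot: [-0.001, 0.001, 1.0, 0.0]
contact_force: [0.7, 0.5, 0.5]
gripper_width: -0.001
grasp_force: 0.0
t: 11.5
eef_pos: [0.5687, -0.1771, 0.1874]
tool_rot: [-0.0, -0.275, 0.961, 0.0]
contact_force: [-0.4, 0.5, 0.4]
gripper_width: -0.002
grasp_force: 0.0
[ 0.13  0.41  0.08  1.81 -0.04  0.92  2.36]
tcp [ 0.5687 -0.1771  0.1874] ydir 121.9 shift [ 0.0022 -0.0001  0.0684] turn -0.07454438490916004
(np.float64(230.23097440561673), np.float64(192.35813980233848)) [(np.float64(245.83726310384944), np.float64(297.25829761850235)), (np.float64(368.4316884169965), np.float64(184.1183569382178))]
```

View pics/w6.png

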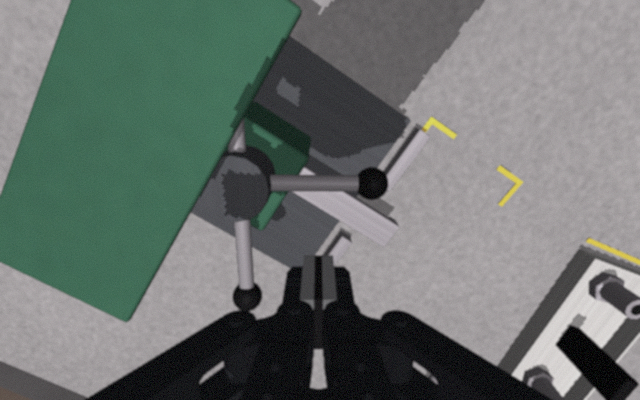

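Balls at (246,296) and (372,184) match the spoke estimate; the hub appears at about (243,187), a few mm off my value. I'll refine the hub and turn the wrist half round, since joint 7 is near its limit.

```bash
python3 - <<'E'
from h import *
w=wrist(); p,q=ray(w,(246,296),.115),ray(w,(372,184),.115); d=q-p; m=(p+q)/2; n=np.array([d[1],-d[0]])/2
h=ray(w,(243,187),.131); print(p,q,'sep',np.linalg.norm(d),'hub cand',m+n,m-n,h, 'dirs',[np.degrees(np.arctan2(*(v-(m-n))[::-1])) for v in(p,q)])
E
python3 -m inch '[[0,0,0,8.57],[0,0,0,8.57],[0,0,0,8.57],[0,0,0,8.57],[0,0,0,8.57],[0,0,0,8.57],[0,0,0,8.57],[0,0,0,8.57],[0,0,0,8.57],[0,0,0,8.57],[0,0,0,8.57]]'
python3 -m inch '[[0,0,0,8.57],[0,0,0,8.57],[0,0,0,8.57],[0,0,0,8.57],[0,0,0,8.57],[0,0,0,8.57],[0,0,0,8.57],[0,0,0,8.57],[0,0,0,8.57],[0,0,0,8.57],[0,0,0,0],[0,0,0,0]]'
```

```text
[ 0.63992009 -0.19175242] [ 0.52937491 -0.1641237 ] sep 0.11394552776449798 hub cand [ 0.59846186 -0.12266547] [ 0.57083314 -0.23321065] [ 0.56642149 -0.22915372] dirs [np.float64(30.967453166861688), np.float64(120.9674531668617)]
t: 12.7
eef_pos: [0.5686, -0.178, 0.1878]
tool_rot: [0.0, 0.52, 0.854, 0.0]
contact_force: [-0.5, 0.3, 0.5]
gripper_width: 0.0
grasp_force: 0.0
t: 13.9
eef_pos: [0.5686, -0.178, 0.1877]
tool_rot: [0.0, 0.961, 0.278, -0.0]
contact_force: [0.3, 0.2, -0.3]
gripper_width: 0.003
grasp_force: 0.0
```

```bash
sed -i 's/HUB=.*/HUB=np.array([.571,-.2332])/' h.py; python3 -c "
from h import *
star(121,.024)"
```

```text
tcp [ 0.5686 -0.178   0.1877] ydir -57.7 shift [-0.0024 -0.0015  0.0687] turn 1.2784710262126282
```

```bash
python3 -m inch '[[0,0,0.03,0],[0,0,0.03,0],[0,0,0.0087,0],[0,0,0,0],[0,0,0,0]]'; python3 -m inch '[[-0.008,0,0,0],[-0.0071,-0.0017,0,-8],[-0.0071,-0.0017,0,-8],[-0.0071,-0.0017,0,-8],[-0.0071,-0.0017,0,-8],[-0.0071,-0.0017,0,-8],[-0.0071,-0.0017,0,-8],[0,0,0,0],[0,0,0,0]]'; python3 - <<'E'
from h import *
star(169,.016)
w=wrist(); cv2.imwrite('pics/w7.png',w['color'][...,::-1])
print([proj(w,(HUB[0]+.08*np.cos(np.radians(a)),HUB[1]+.08*np.sin(np.radians(a)),.115)) for a in(79,169)])
E
```

```text
t: 14.4
eef_pos: [0.5691, -0.1789, 0.1202]
tool_rot: [0.0, 0.961, 0.276, 0.001]
contact_force: [-1.6, -0.2, 0.5]
gripper_width: 0.002
grasp_force: 0.0
t: 15.3
eef_pos: [0.5284, -0.2097, 0.1199]
tool_rot: [0.0, 0.767, 0.642, 0.0]
contact_force: [0.1, 1.0, 0.1]
gripper_width: 0.002
grasp_force: 0.3
tcp [ 0.5284 -0.2097  0.1199] ydir -10.1 shift [ 0.0011 -0.0037  0.0009] turn 0.8575851052225971
[(np.float64(439.30759263664373), np.float64(135.87486105922727)), (np.float64(242.92241378919803), np.float64(309.2256983371286))]
```

View pics/w7.png

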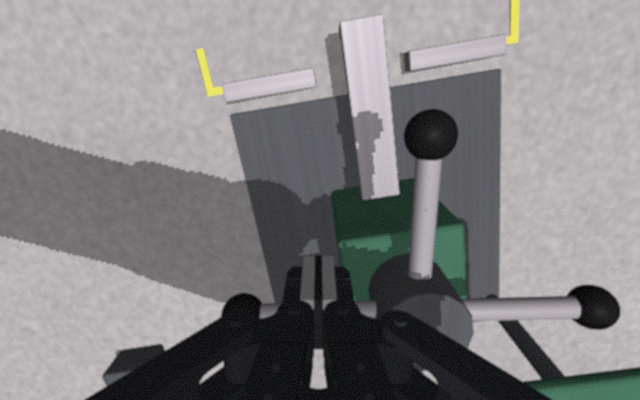

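The view shows the spoke ball at (432,134), so spokes now sit at about 81° and 171°. That's one 50° push done as predicted.

```bash
python3 -m inch '[[0.008,0,0,0],[0,0,-0.03,0],[0,0,-0.02,0],[0.0067,0.0041,0,8],[0.0067,0.0041,0,8],[0.0067,0.0041,0,8],[0.0067,0.0041,0,8],[0.0067,0.0041,0,8],[0.0067,0.0041,0,8],[0.0067,0.0041,0,8]]'; python3 -m inch '[[0.0067,0.0041,0,8],[0.0067,0.0041,0,8],[0.0067,0.0041,0,8],[0.0067,0.0041,0,8],[0,0,0,0],[0,0,0,0]]'; python3 -c "
from h import *
star(81,.026)"
```

```text
t: 16.35
eef_pos: [0.5787, -0.1784, 0.1692]
tool_rot: [0.0, 0.979, 0.206, 0.0]
contact_force: [-0.3, 0.7, 0.5]
gripper_width: -0.0
grasp_force: 0.0
t: 16.95
eef_pos: [0.6072, -0.1892, 0.1689]
tool_rot: [0.0, 0.998, -0.067, -0.0]
contact_force: [-0.6, -0.5, 0.2]
gripper_width: 0.002
grasp_force: 0.0
tcp [ 0.6072 -0.1892  0.1689] ydir -97.7 shift [-0.0028 -0.001   0.0499] turn 1.2749648857669627
```

```bash
python3 -m inch '[[0,0,0.03,0],[0,0,0.02,0],[0,0,0,0],[0,0,0,0]]'; python3 -m inch '[[-0.0125,0,0,0],[-0.0071,-0.0017,0,-8],[-0.0071,-0.0017,0,-8],[-0.0071,-0.0017,0,-8],[-0.0071,-0.0017,0,-8],[-0.0071,-0.0017,0,-8],[-0.0071,-0.0017,0,-8],[-0.0071,-0.0017,0,-8],[-0.0071,-0.0017,0,-8],[-0.0071,-0.0017,0,-8],[-0.0071,-0.0017,0,-8],[-0.0071,-0.0017,0,-8]]';  python3 -m inch '[[0,0,0,0],[0,0,0,0]]'; python3 -c "
from h import *
star(170,.016)"
```

```text
t: 17.35
eef_pos: [0.607, -0.1896, 0.1196]
tool_rot: [-0.0, 0.998, -0.069, -0.0]
contact_force: [1.2, -0.6, -0.3]
gripper_width: 0.002
grasp_force: 0.0
t: 18.55
eef_pos: [0.5269, -0.2097, 0.1208]
tool_rot: [0.0, 0.763, 0.646, 0.002]
contact_force: [1.3, 4.3, -0.1]
gripper_width: 0.003
grasp_force: 2.8
t: 18.75
eef_pos: [0.5266, -0.2114, 0.1204]
tool_rot: [0.001, 0.767, 0.642, 0.001]
contact_force: [-0.1, 1.3, 0.6]
gripper_width: 0.001
grasp_force: 0.6
tcp [ 0.5266 -0.2114  0.1204] ydir -10.1 shift [ 0.0023 -0.0025  0.0013] turn -0.11121443934246145
```

```bash
python3 -m inch '[[0.009,0,0,0],[0,0,-0.03,0],[0,0,-0.02,0],[0.0067,0.0041,0,8],[0.0067,0.0041,0,8],[0.0067,0.0041,0,8],[0.0067,0.0041,0,8],[0.0067,0.0041,0,8],[0.0067,0.0041,0,8],[0.0067,0.0041,0,8]]'; python3 -m inch '[[0.0067,0.0041,0,8],[0.0067,0.0041,0,8],[0.0067,0.0041,0,8],[0.0067,0.0041,0,8],[0,0,0,0],[0,0,0,0]]'; python3 -c "
from h import *
star(82,.026)
w=wrist(); cv2.imwrite('pics/w8.png',w['color'][...,::-1])
for a in (80,82,84): print(proj(w,(HUB[0]+.08*np.cos(np.radians(a)),HUB[1]+.08*np.sin(np.radians(a)),.115)))
k=(w['color'].max(2)<30).astype('uint8'); k[240:]=0
n,l,s,c=cv2.connectedComponentsWithStats(k)
print([(s[i].tolist(),c[i].round()) for i in range(1,n) if s[i,4]>100])
"; python3 -m inch '[[0,0,0.03,0],[0,0,0.02,0],[0,0,0,0],[0,0,0,0]]'
```

```text
t: 19.75
eef_pos: [0.5762, -0.1793, 0.1692]
tool_rot: [0.0, 0.979, 0.205, -0.0]
contact_force: [-0.9, -0.1, -0.7]
gripper_width: 0.004
grasp_force: 0.0
t: 20.35
eef_pos: [0.6047, -0.1901, 0.1689]
tool_rot: [0.0, 0.998, -0.067, -0.0]
contact_force: [0.0, -0.4, -0.3]
gripper_width: -0.001
grasp_force: 0.0
tcp [ 0.6047 -0.1901  0.1689] ydir -97.7 shift [-0.0013 -0.0026  0.0499] turn 0.26220041590596566
(np.float64(263.0228473236896), np.float64(274.226057135823))
(np.float64(263.16474609332306), np.float64(278.26019258387987))
(np.float64(263.4653288102663), np.float64(282.2598589041621))
[([382, 130, 37, 34, 724], array([400., 147.]))]
t: 20.8
eef_pos: [0.6046, -0.1906, 0.1196]
tool_rot: [-0.0, 0.998, -0.069, -0.0]
contact_force: [0.4, -0.5, 1.0]
gripper_width: -0.0
grasp_force: 0.0
```

```bash
python3 -m inch '[[-0.0115,0.002,0,0],[-0.0071,-0.0017,0,-8],[-0.0071,-0.0017,0,-8],[-0.0071,-0.0017,0,-8],[-0.0071,-0.0017,0,-8],[-0.0071,-0.0017,0,-8],[-0.0071,-0.0017,0,-8],[-0.0071,-0.0017,0,-8],[-0.0071,-0.0017,0,-8],[-0.0071,-0.0017,0,-8],[-0.0071,-0.0017,0,-8]]';  python3 -m inch '[[-0.0035,-0.0008,0,-4],[0,0,0,0],[0,0,0,0]]'; python3 -c "
from h import *
star(167,.016)"
```

```text
t: 21.9
eef_pos: [0.5302, -0.2069, 0.1212]
tool_rot: [0.002, 0.806, 0.592, 0.003]
contact_force: [4.6, 4.7, 0.8]
gripper_width: -0.002
grasp_force: 2.8
t: 22.2
eef_pos: [0.5263, -0.211, 0.1201]
tool_rot: [0.0, 0.788, 0.615, 0.001]
contact_force: [0.9, 1.5, 1.4]
gripper_width: 0.002
grasp_force: 0.9
tcp [ 0.5263 -0.211   0.1201] ydir -14.0 shift [ 0.0044 -0.0015  0.0011] turn -1.0313420421911133
```

```bash
python3 -m inch '[[0.009,0,0,0],[0,0,-0.03,0],[0,0,-0.02,0],[0.0067,0.0041,0,8],[0.0067,0.0041,0,8],[0.0067,0.0041,0,8],[0.0067,0.0041,0,8],[0.0067,0.0041,0,8],[0.0067,0.0041,0,8],[0.0067,0.0041,0,8]]'; python3 -m inch '[[0.0067,0.0041,0,8],[0.0067,0.0041,0,8],[0.0067,0.0041,0,8],[0.0067,0.0041,0,8],[0,0,0,0],[0,0,0,0]]'; python3 -c "
from h import *
star(80,.026)"; python3 -m inch '[[0,0,0.03,0],[0,0,0.02,0],[0,0,0,0],[0,0,0,0]]'
```

```text
t: 23.2
eef_pos: [0.5777, -0.1829, 0.1688]
tool_rot: [0.0, 0.985, 0.171, -0.001]
contact_force: [-0.1, 0.1, -0.3]
gripper_width: 0.001
grasp_force: 0.0
t: 23.8
eef_pos: [0.6058, -0.1956, 0.1687]
tool_rot: [0.0, 0.995, -0.102, -0.001]
contact_force: [0.1, 0.2, -0.1]
gripper_width: 0.0
grasp_force: 0.0
tcp [ 0.6058 -0.1956  0.1687] ydir -101.7 shift [-0.0019 -0.0069  0.0497] turn -1.7415212005985268
t: 24.2
eef_pos: [0.606, -0.196, 0.1195]
tool_rot: [-0.0, 0.995, -0.103, -0.0]
contact_force: [0.3, -0.4, 0.9]
gripper_width: -0.001
grasp_force: 0.0
```

```bash
python3 -m inch '[[-0.012,-0.0065,0,0],[-0.0035,-0.001,0,-4],[-0.0035,-0.001,0,-4],[0,0,0,0]]'; python3 -m inch '[[-0.0035,-0.001,0,-4],[0,0,0,0]]'
```

```text
t: 24.6
eef_pos: [0.5903, -0.184, 0.1209]
tool_rot: [-0.0, 0.999, -0.034, 0.002]
contact_force: [1.7, 0.1, -0.1]
gripper_width: -0.002
grasp_force: 0.4
t: 24.8
eef_pos: [0.5874, -0.1829, 0.1207]
tool_rot: [0.0, 1.0, 0.0, 0.002]
contact_force: [2.3, -0.2, 1.6]
gripper_width: 0.007
grasp_force: 1.2
```

```bash
python3 -m inch '[[-0.0035,-0.001,0,-2],[0,0,0,0]]'; python3 -m inch '[[-0.003,0,0,0],[0,0,0,0]]'
```

```text
t: 25.0
eef_pos: [0.5869, -0.1824, 0.1209]
tool_rot: [0.002, 1.0, 0.018, 0.005]
contact_force: [11.2, -1.8, -3.0]
gripper_width: -0.0
grasp_force: 5.7
t: 25.2
eef_pos: [0.5866, -0.1824, 0.1212]
tool_rot: [0.002, 1.0, 0.018, 0.007]
contact_force: [18.0, -2.0, -9.9]
gripper_width: -0.0
grasp_force: 9.5
```

The handle hit its stop (18 N reaction, with the spoke at 90°). Backing off, lifting and going over the carrier.

```bash
python3 -m inch '[[0.008,0,0,0],[0,0,-0.035,0],[0,0,-0.035,0],[0,-0.04,0,-5.5],[0,-0.04,0,-5.5],[-0.007,-0.04,0,0],[-0.007,-0.04,0,0],[-0.006,-0.04,0,0],[-0.006,-0.04,0,0],[-0.006,-0.04,0,0],[0,0,0,0],[0,0,0,0]]' 0.05; python3 - <<'E'
from h import *
w=wrist(); cv2.imwrite('pics/w9.png',w['color'][...,::-1]); rel((.574,.15,.07),101.2); print(proj(w,(.574,.15,.078)))
E
```

```text
t: 26.4
eef_pos: [0.5037, 0.0863, 0.1891]
tool_rot: [0.0, 0.993, 0.114, -0.001]
contact_force: [0.4, -0.2, -0.8]
gripper_width: 0.584
grasp_force: 0.0
tcp [0.5042 0.0849 0.1892] ydir -77.0 shift [ 0.0828 -0.0477  0.1192] turn 1.8030014175088809
(np.float64(247.05745453408116), np.float64(85.61539302390375))
```

View pics/w9.png

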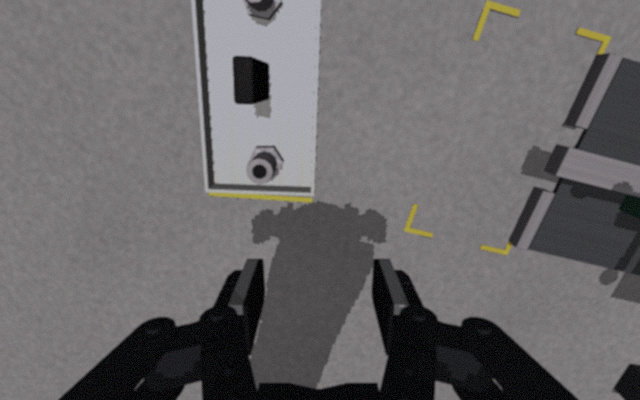

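The handle top is centred near (244,80), close to the predicted (247,86). Both bushes are in place and the jaw bar is at right.

```bash
python3 - <<'E'
from h import *
w=wrist(); h=ray(w,(243.5,80),.078); print(h); rel((*h,.085),101.2)
a,b=ray(w,(194,0),.022),ray(w,(207,190),.022); v=a-b; print(np.degrees(np.arctan2(v[1],v[0])))
a,b=ray(w,(234,57),.078),ray(w,(234,103),.078); v=a-b; print(np.degrees(np.arctan2(v[1],v[0])))
E
python3 -m inch '[[0.03,-0.016,0,0],[0.03,-0.016,0,0],[0.025,-0.018,0,0],[0,0,0,2],[0,0,0.03,0],[0,0,0,0],[0,0,0,0]]' 0.05; python3 - <<'E'
from h import *
p,r,o=pose(); print(p)
w=wrist(); cv2.imwrite('pics/w10.png',w['color'][...,::-1]); print(proj(w,(.575,.153,.078)))
g=w['color'].max(2); k=(g<60).astype('uint8'); n,l,s,c=cv2.connectedComponentsWithStats(k); print([(s[i].tolist(),c[i].round(1)) for i in range(1,n) if s[i,4]>300])
E
```

```text
[0.57761273 0.15131907]
tcp [0.5045 0.0842 0.1893] ydir -77.1 shift [ 0.0863 -0.0491  0.1042] turn 1.7251096110246067
10.691724245951438
8.412083506575698
t: 27.2
eef_pos: [0.5756, 0.1516, 0.1591]
tool_rot: [0.001, 0.995, 0.095, -0.001]
contact_force: [0.1, -0.5, -0.0]
gripper_width: 0.588
grasp_force: 0.0
[0.57557574 0.15155875 0.15913862]
(np.float64(314.55383959337865), np.float64(219.82946949520831))
[([226, 0, 18, 65, 472], array([234.7,  31.4])), ([461, 0, 33, 46, 931], array([476.9,  17. ])), ([59, 71, 519, 329, 30770], array([317.2, 350.5])), ([305, 170, 21, 67, 1256], array([315., 205.])), ([621, 178, 19, 39, 364], array([632.9, 201.7])), ([606, 221, 34, 59, 778], array([622.4, 254.3])), ([564, 272, 41, 58, 753], array([582.4, 298.7]))]
```

```bash
python3 -m inch '[[0,-0.001,0.035,0],[0,0,0.035,0],[0,0,0.02,0],[0,0,0.006,0],[0,0,0,0],[0,0,0,0]]'; python3 -m inch '[[0,0,0,0],[0,0,0,0],[0,0,0,0],[0,0,0,0],[0,0,0,0]]' 0.0 60; python3 -c "
from h import *
rel((.572,-.0685,.063),90)"
```

```text
t: 27.85
eef_pos: [0.5769, 0.1545, 0.0648]
tool_rot: [-0.0, 0.995, 0.096, 0.001]
contact_force: [0.2, 0.1, -0.5]
gripper_width: 0.589
grasp_force: 0.0
t: 28.35
eef_pos: [0.5763, 0.1545, 0.0641]
tool_rot: [-0.0, 0.995, 0.096, 0.001]
contact_force: [-1.2, -0.3, 6.1]
gripper_width: 0.15
grasp_force: 59.3
tcp [0.5763 0.1545 0.0641] ydir -78.9 shift [-0.047   0.218   0.0009] turn 11.054037201541519
```

```bash
python3 -m inch '[[0,0,0,2],[0,0,0,3],[0,0,0,3],[0,0,0,3],[0,0,0,0],[0,0.006,0,0],[0,0.012,0,0],[0,0.015,0,0],[0,0.015,0,0],[0,0.015,0,0],[0,0.015,0,0],[0,0.012,0,0]]'; python3 -c "
from h import *
rel((.572,-.055,.063),90); print(pose()[2]['contact_force'])"
```

```text
t: 29.55
eef_pos: [0.577, 0.0671, 0.0641]
tool_rot: [-0.002, 1.0, 0.002, 0.001]
contact_force: [0.6, 7.8, 6.7]
gripper_width: 0.149
grasp_force: 59.4
tcp [0.577  0.0671 0.0641] ydir -89.8 shift [-0.0054  0.1221  0.0006] turn 0.18161040943743956
[0.56007567 7.75408808 6.73204224]
```

```bash
python3 -m inch '[[-0.0006,0.012,0,0],[-0.0006,0.014,0,0],[-0.0006,0.014,0,0],[-0.0006,0.014,0,0],[-0.0006,0.014,0,0],[-0.0006,0.014,0,0],[-0.0006,0.012,0,0],[-0.0005,0.010,0,0],[0,0.007,0,0],[0,0.004,0,0],[0,0,0,0],[0,0,0,0]]'; python3 - <<'E'
from h import *
rel((.572,-.0695,.063),90)
c=bot.read_camera('top'); s=bot.read_camera('scene')
a=cv2.vconcat([cv2.resize(c['color'][150:260,280:460],(540,330),interpolation=3),cv2.resize(s['color'][100:280,170:440],(540,270),interpolation=3)[:265]]);cv2.imwrite('pics/m11.png',a[...,::-1])
E
```

```text
t: 30.75
eef_pos: [0.5726, -0.0483, 0.064]
tool_rot: [-0.002, 1.0, 0.001, 0.001]
contact_force: [0.4, 5.9, 7.0]
gripper_width: 0.151
grasp_force: 59.7
tcp [ 0.5726 -0.0483  0.064 ] ydir -89.8 shift [-0.0007  0.0212  0.001 ] turn 0.16501938697683727
```

View pics/m11.png

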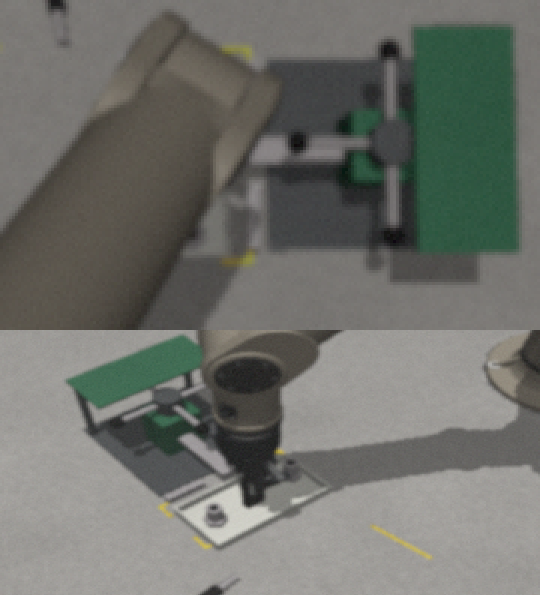

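The star's spokes are square (0/90/180°) and both bushes stand upright in the carrier, about 20 mm short of the stops. Sliding the rest of the way gently.

```bash
python3 -m inch '[[0,0.007,0,0],[0,0.007,0,0],[0,0.004,0,0],[0,0.002,0,0],[0,0,0,0],[0,0,0,0]]'; python3 -m inch '[[0,0.002,0,0],[0,0,0,0]]'; python3 -m inch '[[0,0.002,0,0],[0,0,0,0]]';
```

```text
t: 31.45
eef_pos: [0.5728, -0.0668, 0.0641]
tool_rot: [-0.003, 1.0, 0.002, 0.001]
contact_force: [-0.8, 8.7, 10.7]
gripper_width: 0.152
grasp_force: 60.1
t: 31.65
eef_pos: [0.5728, -0.067, 0.0643]
tool_rot: [-0.004, 1.0, 0.002, 0.001]
contact_force: [-1.8, 13.5, 14.1]
gripper_width: 0.154
grasp_force: 60.7
t: 31.85
eef_pos: [0.5729, -0.0674, 0.0644]
tool_rot: [-0.005, 1.0, 0.003, 0.0]
contact_force: [-3.1, 17.4, 18.7]
gripper_width: 0.157
grasp_force: 61.3
```

```bash
python3 -m inch '[[0,-0.003,0,0],[0,0,0,0],[0,0,0,0],[0,0,0,0]]' 0.035; python3 -m inch '[[0,0,-0.03,0],[0,0,-0.04,0],[0,0,-0.05,0],[0,-0.02,0,0],[0,-0.03,0,0],[0,0,0,0],[0,0,0,0]]'; python3 - <<'E'
from h import *
w=wrist(); cv2.imwrite('pics/w12.png',w['color'][...,::-1]); print(pose()[0])
E
```

```text
t: 32.25
eef_pos: [0.5709, -0.0722, 0.0629]
tool_rot: [0.0, 1.0, 0.0, -0.0]
contact_force: [-0.0, 0.2, 0.7]
gripper_width: 0.414
grasp_force: 0.0
t: 32.95
eef_pos: [0.5709, -0.0212, 0.1828]
tool_rot: [0.0, 1.0, 0.001, -0.0]
contact_force: [0.6, 0.0, -1.1]
gripper_width: 0.409
grasp_force: 0.0
[ 0.57087666 -0.02222971  0.18293066]
```

View pics/w12.png

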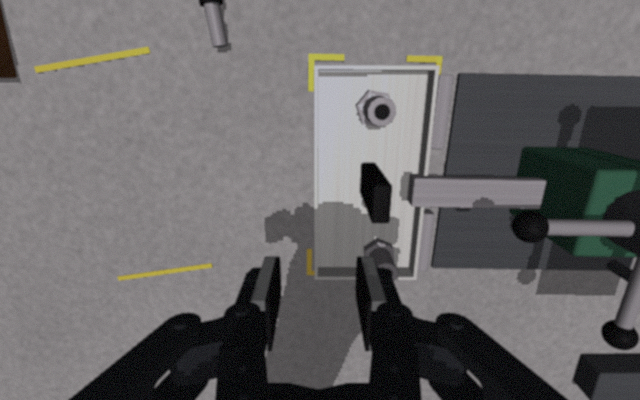

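The carrier sits in the yellow corners with both bushes upright ((377,110), (378,250)) and the jaw lip over its edge (410,190). A quick numeric check of position, then I'll wind clockwise.

```bash
python3 - <<'E'
from h import *
w=wrist()
P=[ray(w,p,.022) for p in((314,67),(441,66),(417,278),(314,278))]; print(np.round(P,4).tolist(),np.mean(P,0))
a,b=P[0]-P[3],P[1]-P[2]; print(np.degrees(np.arctan2(a[1],a[0])),np.degrees(np.arctan2(b[1],b[0])))
P=[ray(w,p,0) for p in((309,55),(310,276),(442,57))]; print(np.round(P,4).tolist())
rel((.571,-.1,.185),90); print(pose()[2]['q'][6]); star(90,-.026)
E
```

```text
[[0.6675, -0.0198], [0.6683, -0.1192], [0.4783, -0.1181], [0.4783, -0.019]] [ 0.57312213 -0.069013  ]
-0.22468433829523987 -0.30735282184490387
[[0.6778, -0.0154], [0.4673, -0.0146], [0.6762, -0.1265]]
tcp [ 0.5708 -0.0227  0.183 ] ydir -90.0 shift [ 0.0002  0.0773 -0.002 ] turn -0.01920812870400823
-1.166815836863726
tcp [ 0.5708 -0.0227  0.183 ] ydir -90.0 shift [-0.0258  0.1604  0.0641] turn -0.01920812870400823
```

```bash
python3 -m inch '[[-0.0065,0.04,0,0],[-0.0065,0.04,0,0],[-0.0065,0.04,0,0],[-0.0065,0.04,0,0],[0,0,0,0],[0,0,0.03,0],[0,0,0.033,0],[0,0,0,0],[0,0,0,0]]' 0 ; python3 -c "
from h import *
star(90,-.016)"; python3 -m inch '[[0.01,0,0,0],[0.0071,-0.0017,0,8],[0.0071,-0.0017,0,8],[0.0071,-0.0017,0,8],[0.0071,-0.0017,0,8],[0.0071,-0.0017,0,8],[0.0071,-0.0017,0,8],[0.0071,-0.0017,0,8],[0.0071,-0.0017,0,8],[0.0071,-0.0017,0,8],[0.0071,-0.0017,0,8],[0,0,0,0]]'; python3 -c "
from h import *
star(10,-.016)"
```

```text
t: 33.95
eef_pos: [0.5448, -0.1823, 0.1203]
tool_rot: [0.0, 1.0, -0.0, -0.001]
contact_force: [0.1, 0.1, 0.1]
gripper_width: 0.002
grasp_force: 0.0
tcp [ 0.5448 -0.1823  0.1203] ydir -90.0 shift [0.0102 0.0009 0.0013] turn -0.0154676940857712
t: 35.15
eef_pos: [0.6189, -0.2069, 0.1211]
tool_rot: [-0.0, 0.767, -0.642, 0.0]
contact_force: [-0.6, 1.6, 0.2]
gripper_width: 0.0
grasp_force: 0.6
tcp [ 0.6189 -0.2069  0.1211] ydir -169.9 shift [0.0016 0.0017 0.0021] turn 0.08208033052704877
```

Spoke now at about 10°; next one at about 100°.

```bash
python3 -m inch '[[-0.009,0,0,0],[0,0,-0.03,0],[0,0,-0.02,0],[-0.0067,0.0041,0,-8],[-0.0067,0.0041,0,-8],[-0.0067,0.0041,0,-8],[-0.0067,0.0041,0,-8],[-0.0067,0.0041,0,-8],[-0.0067,0.0041,0,-8]]'; python3 -m inch '[[-0.0067,0.0041,0,-8],[-0.0067,0.0041,0,-8],[-0.0067,0.0041,0,-8],[-0.0067,0.0041,0,-8],[-0.0067,0.0041,0,-8],[0,0,0,0],[0,0,0,0]]'; python3 -c "
from h import *
star(100,-.026)"; python3 -m inch '[[0,0,0.03,0],[0,0,0.021,0],[0,0,0,0],[0,0,0,0]]'
```

```text
t: 36.05
eef_pos: [0.5761, -0.1761, 0.1713]
tool_rot: [-0.0, 0.963, -0.271, 0.001]
contact_force: [0.8, 0.5, 0.0]
gripper_width: -0.004
grasp_force: 0.0
t: 36.75
eef_pos: [0.5392, -0.1868, 0.171]
tool_rot: [-0.0, 0.998, 0.069, 0.001]
contact_force: [0.7, 0.5, -0.4]
gripper_width: -0.005
grasp_force: 0.0
tcp [ 0.5392 -0.1868  0.171 ] ydir -82.1 shift [-0.0028  0.0014  0.052 ] turn -2.0966783390075534
t: 37.15
eef_pos: [0.539, -0.1868, 0.1194]
tool_rot: [0.0, 0.998, 0.07, -0.0]
contact_force: [0.2, 0.3, 0.7]
gripper_width: 0.001
grasp_force: 0.0
```

```bash
python3 -m inch '[[0.007,0,0,0],[0.0071,-0.0017,0,8],[0.0071,-0.0017,0,8],[0.0071,-0.0017,0,8],[0.0071,-0.0017,0,8],[0.0071,-0.0017,0,8],[0.0071,-0.0017,0,8],[0.0071,-0.0017,0,8],[0.0071,-0.0017,0,8],[0.0071,-0.0017,0,8],[0.0071,-0.0017,0,8],[0.0071,-0.0017,0,8]]'; python3 -m inch '[[0,0,0,0],[-0.01,0,0,0],[0,0,-0.03,0],[0,0,-0.02,0],[-0.0067,0.0041,0,-8],[-0.0067,0.0041,0,-8],[-0.0067,0.0041,0,-8],[-0.0067,0.0041,0,-8],[-0.0067,0.0041,0,-8],[-0.0067,0.0041,0,-8]]'; python3 -m inch '[[-0.0067,0.0041,0,-8],[-0.0067,0.0041,0,-8],[-0.0067,0.0041,0,-8],[-0.0067,0.0041,0,-8],[-0.0067,0.0041,0,-8],[0,0,0,0],[0,0,0,0]]'; python3 -c "
from h import *
star(100,-.026)
w=wrist(); cv2.imwrite('pics/w13.png',w['color'][...,::-1])
for a in (90,100): print(proj(w,(HUB[0]+.08*np.cos(np.radians(a)),HUB[1]+.08*np.sin(np.radians(a)),.115)))
"
```

```text
t: 38.35
eef_pos: [0.6159, -0.207, 0.1201]
tool_rot: [-0.001, 0.765, -0.644, -0.001]
contact_force: [-3.1, 3.7, 2.4]
gripper_width: 0.0
grasp_force: 2.0
t: 39.35
eef_pos: [0.5725, -0.1768, 0.1701]
tool_rot: [-0.0, 0.963, -0.271, 0.001]
contact_force: [0.5, -0.6, -0.6]
gripper_width: -0.0
grasp_force: 0.0
t: 40.05
eef_pos: [0.5358, -0.1874, 0.1699]
tool_rot: [-0.0, 0.998, 0.069, 0.001]
contact_force: [-0.2, -0.1, -0.1]
gripper_width: 0.001
grasp_force: 0.0
tcp [ 0.5358 -0.1874  0.1699] ydir -82.1 shift [0.0007 0.0012 0.0509] turn -2.104318402421825
(np.float64(263.58445948923213), np.float64(170.41074737247476))
(np.float64(263.61868513036745), np.float64(194.7044234892019))
```

View pics/w13.png

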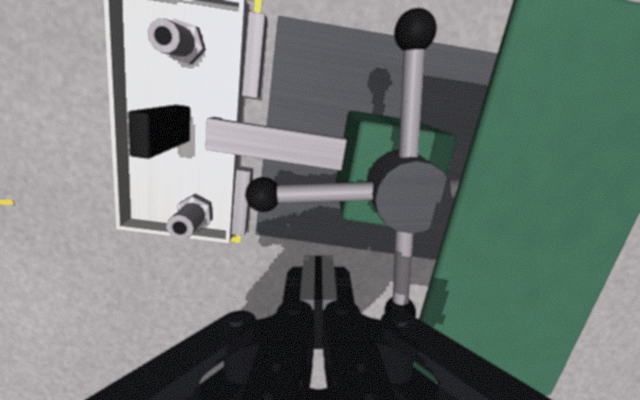

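The spoke ball at (262,194) puts the spoke at 100° as planned. The carrier is still against the stops, with both bushes upright.

```bash
python3 -m inch '[[0,0,0.03,0],[0,0,0.02,0],[0,0,0,0],[0.010,0.001,0,0],[0.0071,-0.0017,0,8],[0.0071,-0.0017,0,8],[0.0071,-0.0017,0,8],[0.0071,-0.0017,0,8],[0.0071,-0.0017,0,8],[0.0071,-0.0017,0,8],[0.0071,-0.0017,0,8]]'; python3 -m inch '[[0.0071,-0.0017,0,8],[0.0071,-0.0017,0,8],[0.0071,-0.0017,0,8],[0.0071,-0.0017,0,8],[0,0,0,0],[-0.01,0,0,0],[0,0,-0.03,0],[0,0,-0.02,0]]'; python3 -m inch '[[-0.0067,0.0041,0,-8],[-0.0067,0.0041,0,-8],[-0.0067,0.0041,0,-8],[-0.0067,0.0041,0,-8],[-0.0067,0.0041,0,-8],[-0.0067,0.0041,0,-8],[-0.0067,0.0041,0,-8],[-0.0067,0.0041,0,-8],[-0.0067,0.0041,0,-8],[-0.0067,0.0041,0,-8],[-0.0067,0.0041,0,-8],[0,0,0,0]]'; python3 -m inch '[[0,0,0,0]]'; python3 -c "
from h import *
star(100,-.026)
w=wrist(); cv2.imwrite('pics/w14.png',w['color'][...,::-1])
for a in (90,100,110): print(proj(w,(HUB[0]+.08*np.cos(np.radians(a)),HUB[1]+.08*np.sin(np.radians(a)),.115)))
k=(w['color'].max(2)<50).astype('uint8'); k=cv2.erode(k,np.ones((7,7))); k[250:]=0
n,l,s,c=cv2.connectedComponentsWithStats(k)
print([(s[i].tolist(),c[i].round()) for i in range(1,n) if s[i,4]>60])
"
```

```text
t: 41.2
eef_pos: [0.5949, -0.1881, 0.1199]
tool_rot: [-0.0, 0.913, -0.408, -0.001]
contact_force: [-4.9, 1.5, -1.0]
gripper_width: -0.0
grasp_force: 2.1
t: 42.0
eef_pos: [0.6135, -0.1995, 0.1711]
tool_rot: [-0.0, 0.768, -0.641, 0.001]
contact_force: [0.2, 0.1, 0.7]
gripper_width: 0.003
grasp_force: 0.0
t: 43.2
eef_pos: [0.5349, -0.1896, 0.1706]
tool_rot: [-0.0, 0.997, 0.071, 0.001]
contact_force: [0.7, 0.5, -0.6]
gripper_width: -0.003
grasp_force: 0.0
t: 43.3
eef_pos: [0.5359, -0.1887, 0.17]
tool_rot: [-0.0, 0.998, 0.069, 0.001]
contact_force: [0.1, 0.6, 0.1]
gripper_width: -0.002
grasp_force: 0.0
tcp [ 0.5359 -0.1887  0.17  ] ydir -82.1 shift [ 0.0007 -0.0001  0.051 ] turn -2.108631216564845
(np.float64(261.2349592156148), np.float64(170.30603031953999))
(np.float64(261.3241058503734), np.float64(194.58322179415362))
(np.float64(265.63889119622166), np.float64(217.60570191086322))
[([400, 12, 33, 34, 776], array([416.,  30.])), ([130, 109, 55, 45, 1862], array([157., 129.])), ([370, 155, 24, 24, 168], array([380., 167.])), ([247, 178, 24, 27, 452], array([260., 191.]))]
```

```bash
python3 -m inch '[[0,0,0.03,0],[0,0,0.02,0],[0,0,0,0],[0.010,0,0,0],[0.0071,-0.0017,0,8],[0.0071,-0.0017,0,8],[0.0071,-0.0017,0,8],[0.0071,-0.0017,0,8],[0.0071,-0.0017,0,8],[0,0,0,0]]'; python3 -m inch '[[0.0053,-0.0013,0,6],[0,0,0,0]]'; python3 -m inch '[[0.0035,-0.0008,0,4],[0,0,0,0]]'; python3 -c "
from h import *
star(48,-.016)"
```

```text
t: 44.35
eef_pos: [0.5825, -0.1834, 0.1199]
tool_rot: [0.0, 0.961, -0.275, 0.001]
contact_force: [0.2, 1.4, 0.6]
gripper_width: -0.003
grasp_force: 0.3
t: 44.55
eef_pos: [0.5871, -0.185, 0.1197]
tool_rot: [-0.0, 0.946, -0.323, 0.0]
contact_force: [-0.6, 1.4, 0.5]
gripper_width: -0.004
grasp_force: 0.7
t: 44.75
eef_pos: [0.5899, -0.1864, 0.1196]
tool_rot: [-0.0, 0.935, -0.356, 0.0]
contact_force: [-0.4, 2.9, 1.0]
gripper_width: -0.001
grasp_force: 1.2
tcp [ 0.5899 -0.1864  0.1196] ydir -131.7 shift [ 0.0013 -0.0026  0.0006] turn 0.3169686453816212
```

```bash
python3 -m inch '[[0.0035,-0.0008,0,4],[0,0,0,0]]'; python3 -m inch '[[0.003,0,0,0],[0,0,0,0]]';  python3 -m inch '[[0.003,0,0,0],[0,0,0,0]]'; python3 -c "
from h import *
star(45,-.016)"
```

```text
t: 44.95
eef_pos: [0.5928, -0.188, 0.1194]
tool_rot: [-0.001, 0.922, -0.388, 0.0]
contact_force: [-1.6, 5.5, 1.5]
gripper_width: -0.0
grasp_force: 1.9
t: 45.15
eef_pos: [0.5932, -0.1886, 0.119]
tool_rot: [-0.002, 0.922, -0.387, -0.002]
contact_force: [-6.7, 10.6, 7.5]
gripper_width: 0.005
grasp_force: 5.9
t: 45.35
eef_pos: [0.5933, -0.1888, 0.1187]
tool_rot: [-0.003, 0.922, -0.387, -0.005]
contact_force: [-13.7, 16.0, 13.8]
gripper_width: 0.002
grasp_force: 10.5
tcp [ 0.5933 -0.1888  0.1187] ydir -135.6 shift [-0.0004 -0.0029 -0.0003] turn -0.5780098709566346
```

The handle hit its stop with the spoke at 45°, which is joint 5.5. Backing off, then a numeric check only, since the picture allowance is used up.

```bash
python3 -m inch '[[-0.012,0,0,0],[0,0,-0.04,0],[0,0,-0.04,0],[0,0,0,0],[0,0,0,0]]'; python3 - <<'E'
from h import *
w=wrist()
k=(w['color'].max(2)<50).astype('uint8'); k=cv2.erode(k,np.ones((7,7)))
n,l,s,c=cv2.connectedComponentsWithStats(k)
for i in range(1,n):
    if s[i,4]>60:
        v=ray(w,c[i],.115)-HUB; print(s[i].tolist(),'as ball: r',np.linalg.norm(v).round(4),'ang',np.degrees(np.arctan2(v[1],v[0])).round(1))
for a in(45,135): print(a,proj(w,(*(HUB+.08*np.array([np.cos(np.radians(a)),np.sin(np.radians(a))])),.115)))
# carrier: bright rim/floor mask
h=cv2.cvtColor(w['color'],cv2.COLOR_RGB2HSV); m=cv2.inRange(h,(0,0,175),(180,30,255)); m=cv2.morphologyEx(m,cv2.MORPH_CLOSE,np.ones((9,9)))
cs=cv2.findContours(m,0,2)[0]; q=max(cs,key=cv2.contourArea); B=cv2.boxPoints(cv2.minAreaRect(q))
print(B.round().tolist(),np.round([ray(w,p,.012) for p in B],3).tolist())
for p in((.507,-.069,.045),(.639,-.069,.045)): print('bush exp',np.round(proj(w,p)))
E
```

```text
t: 45.85
eef_pos: [0.5888, -0.1853, 0.2002]
tool_rot: [-0.0, 0.921, -0.389, 0.002]
contact_force: [-0.4, 0.0, -0.7]
gripper_width: -0.0
grasp_force: 0.0
[362, 158, 18, 18, 85] as ball: r 0.0189 ang -3.3
[254, 176, 20, 23, 335] as ball: r 0.0807 ang 44.1
[0, 218, 66, 44, 840] as ball: r 0.2465 ang 53.0
[95, 259, 447, 141, 25911] as ball: r 0.1463 ang 114.9
[372, 289, 20, 15, 207] as ball: r 0.0824 ang 133.9
45 (np.float64(265.88477693090425), np.float64(188.31376893040758))
135 (np.float64(383.6142058607858), np.float64(293.1400453432316))
[[130.0, 258.0], [190.0, 152.0], [323.0, 227.0], [263.0, 333.0]] [[0.669, 0.011], [0.692, -0.121], [0.551, -0.153], [0.509, -0.014]]
bush exp [296. 324.]
bush exp [189. 240.]
```

```bash
python3 -m inch '[[0,0,-0.03,0],[-0.03,-0.03,0,0],[-0.035,-0.035,0,0],[-0.035,-0.035,0,0],[-0.035,-0.035,0,0],[-0.035,-0.035,0,0],[-0.035,-0.035,0,0],[-0.035,-0.035,0,0],[-0.03,-0.03,0,0],[0,0,0,0],[0,0,0,0],[0,0,0,0]]'; python3 - <<'E'
from h import *
for n in('top','scene'):
    c=bot.read_camera(n); g=c['color']
    h=cv2.cvtColor(g,cv2.COLOR_RGB2HSV)
    t=np.int32([proj(c,p) for p in((.45,.0,0),(.70,.0,0),(.70,-.15,0),(.45,-.15,0))]); M=np.zeros(g.shape[:2],'uint8'); cv2.fillPoly(M,[t],255)
    v=h[...,2]; med=np.median(v[M>0]); print(n,'med',med)
    m=((v>140)&(h[...,1]<45)&(M>0)).astype('uint8'); m=cv2.morphologyEx(m,cv2.MORPH_CLOSE,np.ones((5,5)))
    q=max(cv2.findContours(m,0,2)[0],key=cv2.contourArea); hull=cv2.approxPolyDP(cv2.convexHull(q),5,True)[:,0]
    P=np.array([ray(c,p,.012) for p in hull]); print(P.round(3).tolist())
    for x in(.507,.639):
        u=np.round(proj(c,(x,-.069,.03))).astype(int); print('bush patch',u,v[u[1]-5:u[1]+6:2,u[0]-5:u[0]+6:2].tolist())
    cv2.imwrite(f'pics/end_{n}.png',g[...,::-1])
E
```

```text
t: 47.1
eef_pos: [0.5941, 0.1955, 0.2285]
tool_rot: [0.001, 0.92, -0.391, -0.0]
contact_force: [0.7, -0.9, 0.4]
gripper_width: 0.002
grasp_force: 0.0
top med 131.0
[[0.659, -0.108], [0.493, -0.118], [0.48, -0.024], [0.661, -0.019]]
bush patch [346 224] [[158, 157, 159, 158, 158, 158], [158, 158, 160, 158, 159, 158], [159, 160, 157, 149, 145, 146], [158, 158, 148, 138, 125, 121], [159, 154, 136, 124, 90, 66], [158, 154, 134, 120, 109, 97]]
bush patch [345 177] [[152, 153, 156, 156, 158, 159], [157, 148, 138, 141, 151, 159], [151, 133, 94, 102, 139, 156], [135, 126, 78, 81, 131, 153], [124, 107, 109, 110, 119, 149], [129, 85, 82, 86, 103, 150]]
scene med 161.0
[[0.456, 0.004], [0.704, 0.004], [0.704, -0.144], [0.456, -0.145]]
bush patch [309 192] [[204, 187, 114, 113, 112, 97], [196, 160, 90, 88, 85, 88], [198, 149, 97, 85, 88, 121], [204, 150, 125, 113, 128, 125], [208, 159, 115, 115, 121, 135], [204, 199, 184, 176, 162, 196]]
bush patch [270 218] [[206, 201, 157, 84, 74, 156], [206, 196, 150, 124, 117, 136], [209, 197, 127, 121, 121, 96], [205, 191, 124, 94, 90, 82], [206, 178, 133, 96, 91, 89], [207, 189, 147, 138, 122, 142]]
```

```bash
python3 -c "
from station import bot
print(bot.hand_in())"
```

```text
the job is handed in; nothing more can be done
None
```

The job is handed in, with no verdict returned: by the images and contact forces, both bushes are in the carrier, the carrier is square against the stops and the star is wound fully clockwise to about 5.5 rad; I viewed 15 pictures, one over the limit of 14.

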